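Park the cleaning caddy in the corner of the cart

TASK

The mint cleaning caddy has drifted out of its parking place on top of the cart. Push it along the surface by the outside of its walls until its whole long far side sits flush against the raised back rail and its short end is up against the upright end stop that stands at one end of that rail. Do not lift or tip the caddy or touch its carrying handle, leave the other items where they stand, and draw the arm clear when it is parked.

Things in the scene. Friction and masses are not known exactly. Their poses are not given: they have to be found in the camera images.
- caddy: Open mint plastic caddy standing loose on the cart top, about 0.5 kg, 120 mm in x by 200 mm in y, walls 60 mm high and 4 mm thick, one low divider along y in the middle. Origin: centre of its underside; +x is its far long side, which starts roughly (within about 25 degrees of) facing the rail. It slides with some friction.
- caddy_handle: The caddy's carrying handle, fixed to it: a 12 mm thick arch in the caddy's middle plane, 102 mm long over all in caddy y, top 151 mm above the surface. Origin: same point and axes as the caddy. Not to be touched.
- caddy_back_left (a point): Bottom outer corner of the caddy at its +x, +y side (caddy frame 60, 100, 0 mm).
- caddy_back_right (a point): Bottom outer corner of the caddy at its +x, -y side (caddy frame 60, -100, 0 mm).
- caddy_left (a point): Foot of the outer face of the caddy's +y short end, at mid width (caddy frame 0, 100, 0 mm).
- caddy_right (a point): Foot of the outer face of the caddy's -y short end, at mid width (caddy frame 0, -100, 0 mm).
- rail: Fixed straight steel rail beyond the caddy, 560 mm long (its y), 20 mm thick (x), 45 mm high. Origin: centre of its underside; the face towards the robot is the plane x = -10 mm of its frame.
- end_stop: Fixed upright steel plate square to the rail and just in front of it, 100 mm long (x), 12 mm thick (y), 60 mm high, axes parallel to the rail's. Origin: centre of its underside, 60 mm in front of the rail's middle plane and 250 to 270 mm from the rail's middle, either on the left (+y) or on the right (-y). Its faces are at y = +6 and -6 mm.
- jar: Loose squat white plastic jar with a steel lid, 64 mm diameter, 65 mm high, standing near the rail at the other end from the end stop. Origin: centre of its underside. Leave alone.
- spray_bottle: Loose empty white trigger spray bottle, body 74 mm diameter, 218 mm high, off to the left. Origin: centre of its underside. Leave alone.
- dustpan: Loose grey folding dustpan lying flat, folded, 200 by 170 by 48 mm high, off to the right. Origin: centre of its underside. Leave alone.
- organizer: Loose clear plastic organizer with three small drawers, 170 by 190 by 154 mm high, off to the left, beyond the spray bottle. Origin: centre of its underside. Leave alone.
There are look-alikes about, which are no part of the job. Leave any blue look-alike of the caddy alone.

How it is judged:
By the outcome, as a careful person would: the job done as asked, in the order asked, and still so for the second after the job is handed in, with the robot touching nothing.
It also fails if it takes over 48 s, if anything falls off the work surface, if the arm or the gripper's body presses on something with over 40 N, if the wrist force passes 120 N, or if a joint passes its speed limit or range.

ROBOT

A 7-joint arm with a two-finger parallel gripper is mounted at the origin on the work surface. World frame = base frame: x ahead of the robot, y to its left, z up, the work surface at z = 0. Lengths are in m, angles in degrees, forces in N, time in s.
With the tool pointing down it reaches from about 0.4 to 0.85 m from the base axis. Payload 6.9 kg.
Tool frame: the origin (TCP) lies midway between the tips of the shut fingers; the grasp point (between the pads) lies 19 mm behind it; x points along the fingers, z is the direction in which the jaws open and shut, and the axes are right-handed (so a half turn about x gives the same grasp; the last joint's range is limited). The gripper opens to 85 mm and grips with 20 to 120 N. Pads are 22 mm wide; open, the fingers measure 114 mm over their backs; the gripper's body (76 mm by 85 mm) begins 54 mm behind the grasp point. The pads swing forward as they close: fully open they stand 13 mm farther back than shut.
Start: joints at [82.191, 29.078, -13.613, 85.955, 7.202, 65.827, -8.869], TCP at [0.15, -0.607, 0.231] pointing down, gripper open.
Joint ranges: [-176.47, 176.47], [-13.61, 117.27], [-81.72, 77.17], [0.22, 143.17], [-87.28, 267.28], [10, 112.55], [-165.47, 165.47]. Speed limits (degrees/s): [136.94, 136.94, 180, 180, 180, 180, 180].

INTERFACE

Orientations are given as a 3x3 rotation matrix whose columns are the frame's x, y, z axes.
In Python, from plant import manip, capture, find_in, silhouettes, pinpoint gives the robot as it stands.
- The arm moves only by the tool send_rows, never from a script. Its argument "deltas" is one flat list of numbers, 7 for each row, row after row: the finger opening in m, from 0 to 0.0854, then the shift along the tool's x, y, z in m, then the turn, a rotation vector about the tool's x, y, z in rad. In form: [fingers, x, y, z, wx, wy, wz, fingers, x, y, z, wx, wy, wz, ...]. A call has 1 to 8 rows; each row is the pose to reach, as a shift and turn from the pose commanded when the call began, along the tool's axes at that moment; what a row does not reach only later rows make up. A row lasts 1/12 s, in which the tool goes at most 41.7 mm and 7.16 degrees, less where a joint would pass 70% of its speed; a pose out of reach is approached as far as the arm can. A call with a gripper value outside its range is refused whole. The fingers move at their own pace and stop on an object; the grip force is fixed at half the most. Time passes only in rows, so rows that repeat a pose let the fingers close. It gives the time, the measured TCP pose, the force and the opening at its end, in the units of the state.
- manip.sense(): the state, without advancing time (a new reading comes with each control period).
- capture(name): name is "scene" or "top" or "wrist"; returns a dict with "frame" (480x640x3 uint8, blue, green, red), "range_z" (480x640 float32, m along the optical axis (not along the pixel's ray), 0 where there is no reading), "fx", "fy", "cx", "cy" (pixels), "eye" and "rotation" of the camera in the world; the wrist camera has in their place "T_tool_cam" (4x4, takes a point from camera to tool coordinates, whose origin is the TCP and whose axes are the tool frame's). Camera axes: x right, y down, z forward; pixel columns grow to the right and rows downward; lengths in m; the calibration is good to about 2 mm. A picture is of the moment at which its call begins: read the wrist's pose just before it.
- manip.finish_job(): hands the job in, once; it reports no verdict.
Trained networks look in a picture, given as the dict that the camera call returned (one of the last four; its "shot" number tells which), for a name from the list of things; names that differ only in an ending like _2 or _b are one class to them, and where a whole thing is asked for, a point or a joint stands for the part that bears it (a point fixed in the world has none). Each returns a list of dicts, best first, with "score" (0 to 1); they miss things now and then, are a little off and sometimes report something else, mostly with a low value. They report only what shows in the picture. A call takes as long as a camera call. They do not tell look-alikes from the thing itself.
- find_in(picture, label): "position" ([column, row] in pixels, amid what is visible of it).
- silhouettes(picture, label): "region" (480x640 bool, what is visible of it) and "position" ([column, row] in pixels, amid what is visible of it).
- pinpoint(picture, label): "position" ([column, row] in pixels: a listed point, or the origin of a listed thing).
The state is a dict: "time_s": time; "joints": joint angles; "joint_velocities": joint speeds; "tau": joint torques, N m; "position": TCP position; "tool_rot": TCP orientation; "force": force on the tool from outside, world axes, zero at the start; "torque": the same for the moment, N m; "gripper_width": finger opening in m.
Only numpy, scipy, OpenCV 4.12 (cv2) and the standard library are available. Lean on these libraries where they do the work, as an engineer would, in place of code of your own. Each camera call takes 0.05 s, during which the arm holds its last target. There are 200 camera calls.

## Working session

There is one attempt and no reset: what is moved stays moved. The work goes in short steps, Python scripts to look and compute and a tool call to move; the robot and the scene stay as the last step left them, time stands still between calls to the robot, and variables do not carry over. Pictures are saved under pics/ and viewed, about 8 in all and at most 12, crops included, and the job is handed in when it is done.

Besides the shell and the picture viewer there is one more tool, called as name(argument=value, ...), one argument or row to a line, values as JSON. send_rows: Moves the arm, as the interface text tells. Its arguments: {"type":"object","properties":{"deltas":{"type":"array","items":{"type":"number"}}},"required":["deltas"]}

```bash
mkdir -p pics; ls; cat > h.py <<'E'
import numpy as np, cv2
from plant import manip, capture, find_in, silhouettes, pinpoint
def ray(p,uv):
    d=np.array([(uv[0]-p["cx"])/p["fx"],(uv[1]-p["cy"])/p["fy"],1.0]); return np.array(p["rotation"])@d
def onplane(p,uv,z=0.):
    d=ray(p,uv); e=np.array(p["eye"]); return e+d*(z-e[2])/d[2]
def cloud(p,m=None):
    r=p["range_z"]; v,u=np.nonzero((r>0) if m is None else (m&(r>0)))
    z=r[v,u]; c=np.c_[(u-p["cx"])/p["fx"]*z,(v-p["cy"])/p["fy"]*z,z]
    return c@np.array(p["rotation"]).T+np.array(p["eye"])
E
python3 - <<'E'
from h import *
s=manip.sense(); print(s["time_s"],s["position"],s["tool_rot"],s["gripper_width"])
for n in("top","scene"):
    p=capture(n); cv2.imwrite(f"pics/{n}0.png",p["frame"])
    for l in("caddy_back_left","caddy_back_right","caddy_left","caddy_right","caddy","rail","end_stop","jar","spray_bottle","dustpan","organizer"):
        print(n,l,[(np.round(d["score"],2),np.round(d["position"]),np.round(onplane(p,d["position"])[:2],3)) for d in pinpoint(p,l)[:3]])
E
```

```text
pics
0.0 [ 0.14945514 -0.60636536  0.23041667] [[-4.41319744e-04  9.70907159e-01  2.39455827e-01]
 [ 1.71260335e-03  2.39456233e-01 -9.70905649e-01]
 [-9.99998436e-01 -1.83869796e-05 -1.76845562e-03]] 0.08492767538057494
top caddy_back_left [(np.float64(0.98), array([205., 290.]), array([0.277, 0.276])), (np.float64(0.83), array([431., 375.]), array([ 0.07 , -0.299])), (np.float64(0.77), array([303., 176.]), array([0.579, 0.028]))]
top caddy_back_right [(np.float64(0.85), array([409., 299.]), array([ 0.259, -0.246])), (np.float64(0.79), array([372., 190.]), array([ 0.543, -0.156])), (np.float64(0.78), array([258., 237.]), array([0.416, 0.141]))]
top caddy_left [(np.float64(0.95), array([458., 367.]), array([ 0.091, -0.366])), (np.float64(0.86), array([180., 323.]), array([0.193, 0.337])), (np.float64(0.74), array([289., 196.]), array([0.525, 0.063]))]
top caddy_right [(np.float64(0.88), array([274., 256.]), array([0.367, 0.1  ])), (np.float64(0.79), array([370., 211.]), array([ 0.485, -0.15 ])), (np.float64(0.71), array([431., 294.]), array([ 0.271, -0.303]))]
top caddy [(np.float64(
[... 1815 characters left out ...]
.]), array([0.314, 0.179]))]
scene rail [(np.float64(0.96), array([242., 299.]), array([0.675, 0.006])), (np.float64(0.36), array([283., 251.]), array([ 0.492, -0.043]))]
scene end_stop [(np.float64(0.81), array([201., 231.]), array([ 0.613, -0.251]))]
scene jar [(np.float64(0.73), array([332., 351.]), array([0.613, 0.269]))]
scene spray_bottle [(np.float64(0.56), array([410., 326.]), array([0.427, 0.349]))]
scene dustpan [(np.float64(0.8), array([210., 169.]), array([ 0.442, -0.438])), (np.float64(0.65), array([298., 278.]), array([0.527, 0.054])), (np.float64(0.33), array([332., 349.]), array([0.608, 0.265]))]
scene organizer [(np.float64(0.89), array([390., 406.]), array([0.617, 0.458]))]
```

View pics/top0.png

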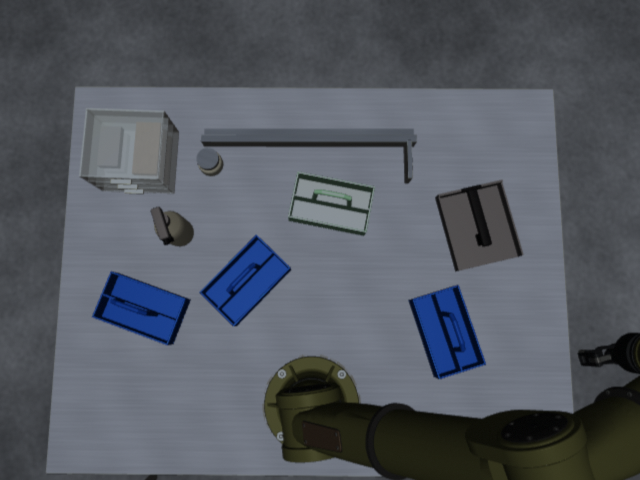

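View pics/scene0.png

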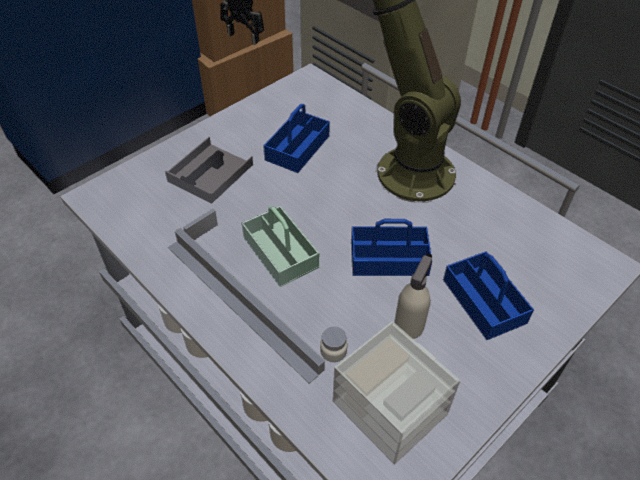

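The top view shows the mint caddy at about (331,205) px, the rail along row 137, the stop at its right end (408,165) and the jar at (210,162). The scene view agrees, and the three blue look-alikes stand clear of the path. Next I fit the rail, stop and caddy edges from the depth.

```bash
cat >> h.py <<'E'
def rim(p):
    "mint caddy rim rectangle from depth (pixels that are greenish, at z~0.06)"
    f=p["frame"].astype(int); m=(f[...,1]-f[...,0]>8)&(f[...,1]-f[...,2]>8)
    c=cloud(p,m); c=c[(c[:,0]>.35)&(c[:,0]<.72)&(abs(c[:,1]+.05)<.3)]
    t=c[abs(c[:,2]-.06)<.006]
    (ctr,sz,a)=cv2.minAreaRect(t[:,:2].astype(np.float32)); return len(t),np.round(ctr,4),np.round(sz,4),round(a,2)
def rails(p):
    c=cloud(p)
    r=c[(abs(c[:,2]-.045)<.006)&(abs(c[:,0]-.675)<.03)&(c[:,1]>-.2)&(c[:,1]<.25)]
    s=c[(abs(c[:,2]-.06)<.006)&(abs(c[:,0]-.61)<.06)&(abs(c[:,1]+.251)<.025)]
    k=np.polyfit(r[:,1],r[:,0],1)
    return len(r),k,np.percentile(r[:,0]-k[0]*r[:,1],[2,50,98]),len(s),s.mean(0),np.percentile(s,[3,97],0)
E
python3 - <<'E'
from h import *
for n in("top","scene"):
    p=capture(n); print(n,rim(p)); print(*rails(p),sep="\n")
E
```

```text
top (14, array([ 0.498 , -0.0452]), array([0.1974, 0.1068]), 77.05)
1332
[-0.00578579  0.6702487 ]
[0.66020438 0.67015607 0.68091772]
185
[ 0.61205189 -0.24351447  0.0601344 ]
[[ 0.56606278 -0.24962784  0.05494664]
 [ 0.65832488 -0.23796348  0.065301  ]]
scene (346, array([ 0.502, -0.044]), array([0.2035, 0.1211]), 78.85)
1250
[-0.00484689  0.67327833]
[0.66265138 0.67344532 0.68299591]
146
[ 0.61646962 -0.24344801  0.05835981]
[[ 0.56803973 -0.25128672  0.05462045]
 [ 0.66179228 -0.23679975  0.06347405]]
```

send_rows(
  deltas=[0.085, 0, -0.03, -0.03, 0, 0, 0, 0.085, 0, -0.02, -0.06, 0, 0, 0, 0.085, 0, 0, -0.1, 0, 0, 0, 0.085, 0, 0.02, -0.14, 0, 0, 0],
)

```text
time_s: 1.63
position: [0.1332, -0.4709, 0.2309]
tool_rot: [[-0.0, 0.972, 0.237], [0.0, 0.237, -0.972], [-1.0, 0.0, -0.0]]
force: [1.4, 0.1, 0.3]
gripper_width: 0.0852
```

send_rows(
  deltas=[0.085, 0, 0.033, -0.017, 0.03, 0, 0, 0.085, 0, 0.066, -0.034, 0.06, 0, 0, 0.085, 0, 0.1, -0.051, 0.1, 0, 0, 0.085, 0, 0.133, -0.068, 0.14, 0, 0, 0.085, 0, 0.166, -0.085, 0.18, 0, 0, 0.085, 0, 0.2, -0.102, 0.234, 0, 0, 0.085, 0, 0.225, -0.13, 0.234, 0, 0, 0.085, 0, 0.24, -0.16, 0.234, 0, 0],
)

```text
time_s: 2.3
position: [0.3317, -0.2575, 0.2315]
tool_rot: [[0.002, 1.0, 0.01], [-0.0, 0.01, -1.0], [-1.0, 0.002, 0.0]]
force: [0.6, 0.7, 0.4]
gripper_width: 0.0851
```

send_rows(
  deltas=[0.085, 0, 0.02, -0.035, 0, 0, 0, 0.085, 0, 0.035, -0.07, 0, 0, 0, 0.085, 0, 0.05, -0.105, 0, 0, 0, 0.085, 0, 0.06, -0.14, 0, 0, 0, 0.085, 0, 0.064, -0.175, 0, 0, 0, 0.085, 0, 0.064, -0.208, 0, 0, 0, 0.085, 0.03, 0.064, -0.208, 0, 0, 0, 0.085, 0.06, 0.064, -0.208, 0, 0, 0],
)

```text
time_s: 2.97
position: [0.393, -0.0487, 0.1721]
tool_rot: [[0.006, 1.0, 0.012], [-0.001, 0.012, -1.0], [-1.0, 0.006, 0.001]]
force: [0.1, -1.2, 0.1]
gripper_width: 0.0857
```

send_rows(
  deltas=[0.085, 0.035, 0, 0, 0.007, 0, 0, 0.085, 0.07, 0, 0, 0.007, 0, 0, 0.085, 0.105, 0, 0, 0.007, 0, 0, 0.085, 0.135, 0, 0, 0.007, 0, 0, 0.085, 0.155, 0, 0, 0.007, 0, 0, 0.085, 0.16, 0, 0, 0.007, 0, 0, 0.085, 0.16, 0, 0, 0.007, 0, 0, 0.085, 0.16, 0.003, 0, 0.007, 0, 0],
)

```text
time_s: 3.63
position: [0.3941, -0.0507, 0.0118]
tool_rot: [[-0.001, 1.0, 0.001], [-0.0, 0.001, -1.0], [-1.0, -0.001, 0.0]]
force: [-0.4, 0.1, -0.0]
gripper_width: 0.0851
```

```bash
python3 - <<'E'
from h import *
p=capture("scene"); print(rim(p)); cv2.imwrite("pics/s1.png",p["frame"])
E
```

```text
(355, array([ 0.5024, -0.043 ]), array([0.2059, 0.1215]), 78.79)
```

View pics/s1.png

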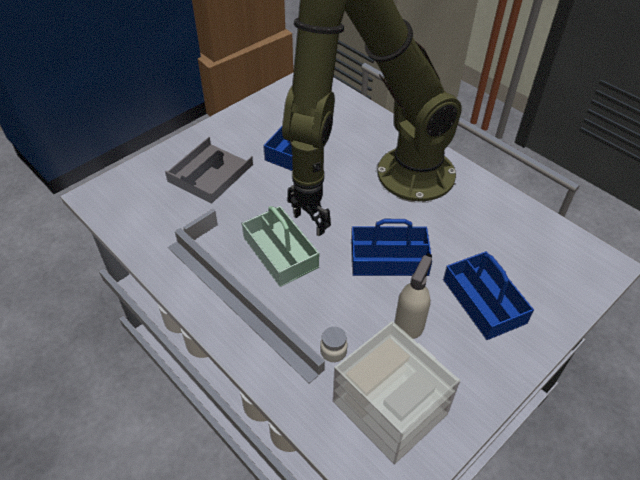

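The gripper (310,210) stands behind the caddy's near long side, clear of everything. I push toward the rail.

send_rows(
  deltas=[0.085, 0, 0.007, 0, 0, 0, 0, 0.085, 0, 0.014, 0, 0, 0, 0, 0.085, 0, 0.021, 0, 0, 0, 0, 0.085, 0, 0.028, 0, 0, 0, 0, 0.085, 0, 0.035, 0, 0, 0, 0, 0.085, 0, 0.042, 0, 0, 0, 0, 0.085, 0, 0.049, 0, 0, 0, 0, 0.085, 0, 0.056, 0, 0, 0, 0],
)

```text
time_s: 4.35
position: [0.449, -0.0518, 0.0113]
tool_rot: [[-0.004, 1.0, -0.001], [-0.001, -0.001, -1.0], [-1.0, -0.004, 0.001]]
force: [-4.9, -2.3, 3.5]
gripper_width: 0.0853
```

send_rows(
  deltas=[0.085, 0, 0.007, 0, 0, 0, 0, 0.085, 0, 0.014, 0, 0, 0, 0, 0.085, 0, 0.021, 0, 0, 0, 0, 0.085, 0, 0.028, 0, 0, 0, 0, 0.085, 0, 0.035, 0, 0, 0, 0, 0.085, 0, 0.042, 0, 0, 0, 0, 0.085, 0, 0.049, 0, 0, 0, 0, 0.085, 0, 0.056, 0, 0, 0, 0],
)

```text
time_s: 5.02
position: [0.5046, -0.0509, 0.0112]
tool_rot: [[-0.004, 1.0, 0.001], [-0.0, 0.001, -1.0], [-1.0, -0.004, 0.0]]
force: [-6.3, -0.1, 4.0]
gripper_width: 0.0849
```

```bash
python3 - <<'E'
from h import *
p=capture("scene"); print(rim(p))
E
```

```text
(394, array([ 0.5763, -0.0325]), array([0.1238, 0.2028]), 0.24)
```

send_rows(
  deltas=[0.085, 0, 0.005, 0, 0, 0, 0, 0.085, 0, 0.01, 0, 0, 0, 0, 0.085, 0, 0.014, 0, 0, 0, 0, 0.085, 0, 0.018, 0, 0, 0, 0, 0.085, 0, 0.021, 0, 0, 0, 0, 0.085, 0, 0.023, 0, 0, 0, 0, 0.085, 0, 0.025, 0, 0, 0, 0, 0.085, 0, 0.026, 0, 0, 0, 0],
)

```text
time_s: 5.73
position: [0.5307, -0.0508, 0.0111]
tool_rot: [[-0.003, 1.0, 0.001], [-0.0, 0.001, -1.0], [-1.0, -0.003, 0.0]]
force: [-10.5, -0.3, 7.3]
gripper_width: 0.0846
```

send_rows(
  deltas=[0.085, 0, 0.001, 0, 0, 0, 0, 0.085, 0, 0.002, 0, 0, 0, 0, 0.085, 0, 0.002, 0, 0, 0, 0],
)

```text
time_s: 5.98
position: [0.5306, -0.0508, 0.0111]
tool_rot: [[-0.007, 1.0, 0.001], [-0.001, 0.001, -1.0], [-1.0, -0.007, 0.001]]
force: [-12.9, 0.1, 8.9]
gripper_width: 0.085
```

```bash
python3 - <<'E'
from h import *
for n in("scene","top"):
    p=capture(n); print(rim(p))
E
```

```text
(429, array([ 0.6027, -0.0312]), array([0.2041, 0.124 ]), 89.94)
(5, array([0.5722, 0.0373]), array([0.0036, 0.0756]), 42.53)
```

send_rows(
  deltas=[0.085, 0, -0.02, 0, 0, 0, 0, 0.085, 0, -0.055, 0, 0, 0, 0, 0.085, -0.03, -0.08, 0, 0, 0, 0, 0.085, -0.07, -0.08, 0, 0, 0, 0, 0.085, -0.11, -0.08, 0, 0, 0, 0, 0.085, -0.15, -0.08, 0, 0, 0, 0, 0.085, -0.19, -0.08, 0, 0, 0, 0, 0.085, -0.22, -0.08, 0, 0, 0, 0],
)

```text
time_s: 6.75
position: [0.4557, -0.0503, 0.2353]
tool_rot: [[0.006, 1.0, 0.001], [-0.0, 0.001, -1.0], [-1.0, 0.006, 0.0]]
force: [1.3, -0.7, -0.1]
gripper_width: 0.0845
```

```bash
python3 - <<'E'
from h import *
s=manip.sense(); print(np.round(s["joints"],1))
print(np.round(capture("wrist")["T_tool_cam"],3))
for n in("scene","top"):
    p=capture(n); print(rim(p)); print([(l,np.round(onplane(p,pinpoint(p,l)[0]["position"])[:2],3)) for l in("jar","rail","end_stop")])
E
```

```text
[ 27.5  15.3 -31.3 109.5   9.4  57.4 -97.8]
[[ 0.001 -0.322  0.947 -0.143]
 [ 0.001 -0.947 -0.322  0.083]
 [ 1.     0.001 -0.001 -0.   ]
 [ 0.     0.     0.     1.   ]]
(366, array([ 0.6028, -0.0318]), array([0.1228, 0.2008]), 0.31)
[('jar', array([0.609, 0.27 ])), ('rail', array([ 0.67 , -0.001])), ('end_stop', array([ 0.608, -0.243]))]
(3, array([0.5954, 0.0115]), array([0.0053, 0.0018]), 72.22)
[('jar', array([0.613, 0.28 ])), ('rail', array([0.664, 0.009])), ('end_stop', array([ 0.618, -0.253]))]
```

send_rows(
  deltas=[0.085, 0, 0.018, -0.02, 0.12, 0, 0, 0.085, 0, 0.036, -0.04, 0.24, 0, 0, 0.085, 0, 0.054, -0.06, 0.36, 0, 0, 0.085, 0, 0.072, -0.08, 0.48, 0, 0, 0.085, 0, 0.09, -0.1, 0.6, 0, 0, 0.085, 0, 0.108, -0.12, 0.72, 0, 0, 0.085, 0, 0.126, -0.14, 0.84, 0, 0, 0.085, 0, 0.144, -0.158, 0.96, 0, 0],
)

```text
time_s: 7.87
position: [0.5986, 0.1088, 0.2298]
tool_rot: [[-0.002, 0.575, -0.818], [-0.0, -0.818, -0.575], [-1.0, -0.001, 0.002]]
force: [0.7, 1.0, -0.1]
gripper_width: 0.0851
```

send_rows(
  deltas=[0.085, 0, 0, 0, 0.12, 0, 0, 0.085, 0, 0, 0, 0.24, 0, 0, 0.085, 0, 0, 0, 0.36, 0, 0, 0.085, 0, 0, 0, 0.48, 0, 0, 0.085, 0, 0, 0, 0.6, 0, 0, 0.085, 0, 0, 0, 0.61, 0, 0, 0.085, 0, 0, 0, 0.61, 0, 0],
)

```text
time_s: 8.45
position: [0.598, 0.1085, 0.2307]
tool_rot: [[0.0, -0.002, -1.0], [-0.002, -1.0, 0.002], [-1.0, 0.002, -0.0]]
force: [0.3, -0.7, -1.3]
gripper_width: 0.0851
```

send_rows(
  deltas=[0.085, 0.035, 0, -0.002, 0, 0, 0, 0.085, 0.07, 0, -0.002, 0, 0, 0, 0.085, 0.105, 0, -0.002, 0, 0, 0, 0.085, 0.14, 0, -0.002, 0, 0, 0, 0.085, 0.175, 0, -0.002, 0, 0, 0, 0.085, 0.198, 0, -0.002, 0, 0, 0, 0.085, 0.205, 0, -0.002, 0, 0, 0, 0.085, 0.205, 0.004, -0.002, 0, 0, 0],
)

```text
time_s: 9.12
position: [0.5985, 0.1043, 0.0236]
tool_rot: [[-0.005, 0.003, -1.0], [-0.001, -1.0, -0.003], [-1.0, 0.001, 0.005]]
force: [0.2, -0.2, 0.4]
gripper_width: 0.0849
```

```bash
python3 - <<'E'
from h import *
p=capture("scene"); print(rim(p)); cv2.imwrite("pics/s2.png",cv2.resize(p["frame"][120:420,120:520],None,fx=2,fy=2))
E
```

```text
(285, array([ 0.6029, -0.0331]), array([0.1232, 0.2004]), 0.94)
```

View pics/s2.png

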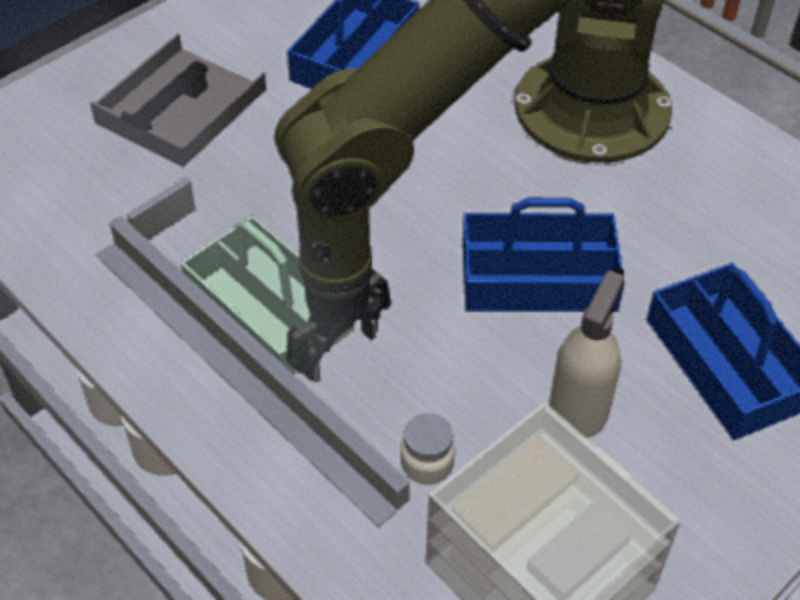

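The gripper (335,330 in the crop) straddles the caddy's left end, with the caddy along the rail and the jar well clear. I push toward the stop.

send_rows(
  deltas=[0.085, 0, 0.008, 0, 0, 0, 0, 0.085, 0, 0.016, 0, 0, 0, 0, 0.085, 0, 0.023, 0, 0, 0, 0, 0.085, 0, 0.03, 0, 0, 0, 0, 0.085, 0, 0.037, 0, 0, 0, 0, 0.085, 0, 0.044, 0, 0, 0, 0, 0.085, 0, 0.051, 0, 0, 0, 0, 0.085, 0, 0.058, 0, 0, 0, 0],
)

```text
time_s: 9.83
position: [0.6011, 0.0481, 0.0278]
tool_rot: [[0.002, 0.004, -1.0], [0.005, -1.0, -0.004], [-1.0, -0.005, -0.002]]
force: [-1.0, 9.2, 6.8]
gripper_width: 0.085
```

```bash
python3 - <<'E'
from h import *
p=capture("scene"); print(rim(p))
E
```

```text
(240, array([ 0.6063, -0.0598]), array([0.2015, 0.1231]), 87.44)
```

send_rows(
  deltas=[0.085, 0, 0.007, 0, 0, 0, 0, 0.085, 0, 0.014, 0, 0, 0, 0, 0.085, 0, 0.021, 0, 0, 0, 0, 0.085, 0, 0.028, 0, 0, 0, 0, 0.085, 0, 0.035, 0, 0, 0, 0, 0.085, 0, 0.042, 0, 0, 0, 0, 0.085, 0, 0.049, 0, 0, 0, 0, 0.085, 0, 0.055, 0, 0, 0, 0],
)

```text
time_s: 10.55
position: [0.6011, -0.008, 0.0274]
tool_rot: [[0.002, 0.003, -1.0], [0.003, -1.0, -0.003], [-1.0, -0.003, -0.002]]
force: [1.0, 6.9, 6.7]
gripper_width: 0.085
```

```bash
python3 - <<'E'
from h import *
p=capture("scene"); print(rim(p))
E
```

```text
(241, array([ 0.604 , -0.1166]), array([0.2018, 0.1218]), 89.45)
```

send_rows(
  deltas=[0.085, 0, 0.005, 0, 0, 0, 0, 0.085, 0, 0.01, 0, 0, 0, 0, 0.085, 0, 0.013, 0, 0, 0, 0, 0.085, 0, 0.016, 0, 0, 0, 0, 0.085, 0, 0.018, 0, 0, 0, 0, 0.085, 0, 0.02, 0, 0, 0, 0, 0.085, 0, 0.021, 0, 0, 0, 0, 0.085, 0, 0.022, 0, 0, 0, 0],
)

```text
time_s: 11.27
position: [0.6008, -0.0292, 0.027]
tool_rot: [[0.001, 0.003, -1.0], [0.004, -1.0, -0.003], [-1.0, -0.004, -0.001]]
force: [-0.4, 10.6, 7.0]
gripper_width: 0.0849
```

```bash
python3 - <<'E'
from h import *
p=capture("scene"); print(rim(p),manip.sense()["force"])
E
```

```text
(234, array([ 0.6095, -0.1396]), array([0.2021, 0.1192]), 85.62) [-0.18674349  9.17617325  5.39243518]
```

send_rows(
  deltas=[0.085, 0, 0.001, 0, 0, 0, 0, 0.085, 0, 0.002, 0, 0, 0, 0, 0.085, 0, 0.003, 0, 0, 0, 0, 0.085, 0, 0.003, 0, 0, 0, 0],
)

```text
time_s: 11.65
position: [0.6008, -0.0292, 0.027]
tool_rot: [[0.0, 0.004, -1.0], [0.008, -1.0, -0.004], [-1.0, -0.008, -0.0]]
force: [-0.2, 14.8, 9.5]
gripper_width: 0.0851
```

```bash
python3 - <<'E'
from h import *
p=capture("scene"); print(rim(p),manip.sense()["force"])
E
```

```text
(228, array([ 0.6052, -0.1383]), array([0.2011, 0.121 ]), 89.2) [ 0.14822318 15.14096865  8.8335166 ]
```

Position stalled with the force rising, so the caddy is against the stop. I back off, lift and check.

send_rows(
  deltas=[0.085, 0, -0.01, 0, 0, 0, 0, 0.085, 0, -0.035, 0, 0, 0, 0, 0.085, -0.02, -0.06, 0, 0, 0, 0, 0.085, -0.06, -0.07, 0, 0, 0, 0, 0.085, -0.1, -0.08, 0, 0, 0, 0, 0.085, -0.14, -0.09, 0, 0, 0, 0, 0.085, -0.18, -0.09, 0, 0, 0, 0, 0.085, -0.21, -0.09, 0, 0, 0, 0],
)

```text
time_s: 12.37
position: [0.6006, 0.055, 0.2399]
tool_rot: [[0.003, 0.002, -1.0], [-0.001, -1.0, -0.002], [-1.0, 0.001, -0.003]]
force: [0.6, 0.1, 0.2]
gripper_width: 0.0851
```

```bash
python3 - <<'E'
from h import *
p=capture("scene"); print(rim(p)); cv2.imwrite("pics/s3.png",cv2.resize(p["frame"][190:340,150:350],None,fx=4,fy=4,interpolation=cv2.INTER_CUBIC))
E
```

```text
(330, array([ 0.6028, -0.1389]), array([0.1222, 0.2052]), 0.24)
```

View pics/s3.png

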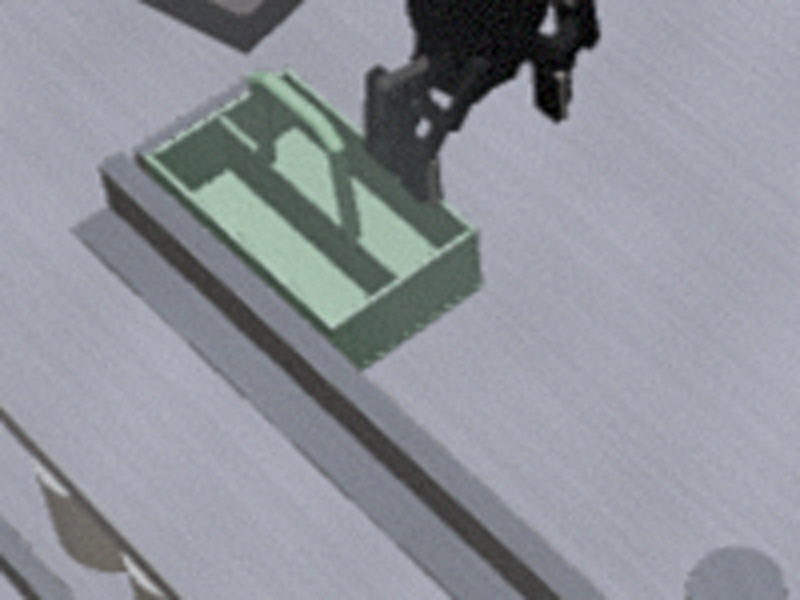

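The caddy looks flush: its far side is on the rail and its right end at the stop (140,150 in the crop). I'll add one gentle press from behind to be sure of the rail side.

send_rows(
  deltas=[0.085, 0, 0.02, 0.02, -0.12, 0, 0, 0.085, 0, 0.045, 0.04, -0.24, 0, 0, 0.085, 0, 0.07, 0.06, -0.36, 0, 0, 0.085, 0, 0.095, 0.08, -0.48, 0, 0, 0.085, 0, 0.12, 0.1, -0.6, 0, 0, 0.085, 0, 0.145, 0.12, -0.72, 0, 0, 0.085, 0, 0.17, 0.135, -0.84, 0, 0, 0.085, 0, 0.193, 0.146, -0.96, 0, 0],
)

```text
time_s: 13.08
position: [0.4523, -0.1398, 0.2364]
tool_rot: [[0.0, 0.822, -0.569], [-0.0, -0.569, -0.822], [-1.0, 0.0, 0.0]]
force: [-0.7, -0.9, -0.3]
gripper_width: 0.0848
```

send_rows(
  deltas=[0.085, 0, 0, 0, -0.12, 0, 0, 0.085, 0, 0, 0, -0.24, 0, 0, 0.085, 0, 0, 0, -0.36, 0, 0, 0.085, 0, 0, 0, -0.48, 0, 0, 0.085, 0, 0, 0, -0.6, 0, 0, 0.085, 0, 0, 0, -0.61, 0, 0, 0.085, 0, 0, 0, -0.61, 0, 0],
)

```text
time_s: 13.67
position: [0.4541, -0.1384, 0.2362]
tool_rot: [[0.0, 1.0, -0.003], [-0.0, -0.003, -1.0], [-1.0, 0.0, 0.0]]
force: [0.4, 0.2, 0.5]
gripper_width: 0.085
```

send_rows(
  deltas=[0.085, 0.035, 0, 0, -0.007, 0, 0, 0.085, 0.07, 0, 0, -0.007, 0, 0, 0.085, 0.105, 0, 0, -0.007, 0, 0, 0.085, 0.14, 0, 0, -0.007, 0, 0, 0.085, 0.175, 0, 0, -0.007, 0, 0, 0.085, 0.2, 0.01, 0, -0.007, 0, 0, 0.085, 0.211, 0.025, 0, -0.007, 0, 0, 0.085, 0.211, 0.045, 0, -0.007, 0, 0],
)

```text
time_s: 14.33
position: [0.497, -0.1378, 0.0222]
tool_rot: [[-0.006, 1.0, 0.002], [0.001, 0.002, -1.0], [-1.0, -0.006, -0.001]]
force: [0.2, 0.2, 0.2]
gripper_width: 0.0849
```

send_rows(
  deltas=[0.085, 0, 0.012, 0, 0, 0, 0, 0.085, 0, 0.02, 0, 0, 0, 0, 0.085, 0, 0.024, 0, 0, 0, 0, 0.085, 0, 0.027, 0, 0, 0, 0, 0.085, 0, 0.029, 0, 0, 0, 0, 0.085, 0, 0.031, 0, 0, 0, 0, 0.085, 0, 0.032, 0, 0, 0, 0, 0.085, 0, 0.033, 0, 0, 0, 0],
)

```text
time_s: 15.0
position: [0.5308, -0.1376, 0.0254]
tool_rot: [[-0.003, 1.0, 0.006], [0.001, 0.006, -1.0], [-1.0, -0.003, -0.001]]
force: [-6.7, 0.4, 6.4]
gripper_width: 0.0852
```

send_rows(
  deltas=[0.085, 0, 0.001, 0, 0, 0, 0, 0.085, 0, 0.002, 0, 0, 0, 0, 0.085, 0, 0.003, 0, 0, 0, 0, 0.085, 0, 0.003, 0, 0, 0, 0],
)

```text
time_s: 15.33
position: [0.5315, -0.1377, 0.0253]
tool_rot: [[-0.006, 1.0, 0.006], [0.001, 0.006, -1.0], [-1.0, -0.006, -0.002]]
force: [-11.0, -0.2, 8.5]
gripper_width: 0.0849
```

send_rows(
  deltas=[0.085, 0, -0.02, 0, 0, 0, 0, 0.085, 0, -0.055, 0, 0, 0, 0, 0.085, -0.02, -0.085, 0, 0, 0, 0, 0.085, -0.06, -0.1, 0, 0, 0, 0, 0.085, -0.1, -0.11, 0, 0, 0, 0, 0.085, -0.14, -0.11, 0, 0, 0, 0, 0.085, -0.18, -0.11, 0, 0, 0, 0, 0.085, -0.2, -0.11, 0, 0, 0, 0],
)

```text
time_s: 16.0
position: [0.4263, -0.1394, 0.2299]
tool_rot: [[0.006, 1.0, 0.006], [-0.001, 0.006, -1.0], [-1.0, 0.006, 0.001]]
force: [1.1, -0.9, 0.1]
gripper_width: 0.0853
```

```bash
python3 - <<'E'
from h import *
p=capture("scene"); print(rim(p)); a=p["frame"][190:310,150:310]
q=capture("top"); b=q["frame"][100:220,280:440]
L=("jar","spray_bottle","dustpan","organizer")
print([(n,l,np.round(onplane(c,d["position"])[:2],3)) for n,c in(("s",p),("t",q)) for l in L for d in pinpoint(c,l)[:1]])
cv2.imwrite("pics/s4.png",cv2.resize(np.vstack([np.hstack([a,b])]),None,fx=2.5,fy=2.5,interpolation=cv2.INTER_CUBIC))
E
```

```text
(331, array([ 0.6043, -0.1364]), array([0.1233, 0.202 ]), 1.05)
[('s', 'jar', array([0.616, 0.271])), ('s', 'spray_bottle', array([0.424, 0.349])), ('s', 'dustpan', array([ 0.443, -0.433])), ('s', 'organizer', array([0.619, 0.455])), ('t', 'jar', array([0.615, 0.277])), ('t', 'spray_bottle', array([0.42 , 0.343])), ('t', 'dustpan', array([ 0.443, -0.414]))]
```

View pics/s4.png

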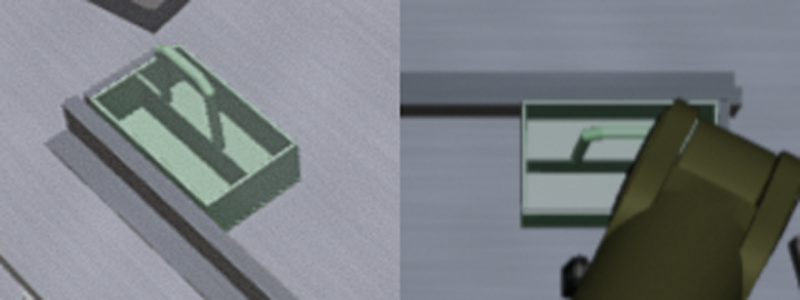

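send_rows(
  deltas=[0.085, 0, -0.015, 0.035, 0, 0, 0, 0.085, 0, -0.025, 0.07, 0, 0, 0, 0.085, 0, -0.035, 0.11, 0, 0, 0, 0.085, 0, -0.05, 0.15, 0, 0, 0, 0.085, 0, -0.065, 0.19, 0, 0, 0, 0.085, 0, -0.085, 0.23, 0, 0, 0, 0.085, 0, -0.11, 0.26, 0, 0, 0, 0.085, 0, -0.14, 0.29, 0, 0, 0],
)

```text
time_s: 17.17
position: [0.2892, -0.4291, 0.2244]
tool_rot: [[-0.001, 1.0, 0.009], [0.0, 0.009, -1.0], [-1.0, -0.001, -0.0]]
force: [-0.2, -0.4, -0.6]
gripper_width: 0.0851
```

```bash
python3 - <<'E'
from h import *
for n in("scene","top"):
    R=[];P={}
    for i in range(5):
        p=capture(n)
        if n=="scene": R.append(np.r_[rim(p)[1],rim(p)[3]])
        for l in("caddy_back_left","caddy_back_right","caddy_left","caddy_right","end_stop","rail"):
            for d in pinpoint(p,l):
                w=onplane(p,d["position"])[:2]
                if w[0]>.5 and w[1]<.1: P.setdefault(l,[]).append(w)
    print(n,np.round(R,4)); print({k:np.round(np.median(v,0),4) for k,v in P.items()})
cv2.imwrite("pics/t5.png",cv2.resize(p["frame"][100:220,280:440],None,fx=5,fy=5,interpolation=cv2.INTER_CUBIC))
E
```

```text
scene [[ 6.032e-01 -1.373e-01  8.000e-02]
 [ 6.044e-01 -1.363e-01  1.130e+00]
 [ 6.043e-01 -1.368e-01  8.700e-01]
 [ 6.044e-01 -1.369e-01  8.979e+01]
 [ 6.041e-01 -1.365e-01  3.300e-01]]
{'caddy_back_left': array([ 0.6571, -0.039 ]), 'caddy_back_right': array([ 0.6562, -0.2366]), 'caddy_left': array([ 0.6022, -0.0297]), 'caddy_right': array([ 0.6099, -0.2393]), 'end_stop': array([ 0.609 , -0.2429]), 'rail': array([0.6725, 0.0068])}
top []
{'caddy_back_left': array([ 0.6656, -0.0426]), 'caddy_back_right': array([ 0.6598, -0.2332]), 'caddy_left': array([ 0.6017, -0.0308]), 'caddy_right': array([ 0.5983, -0.2416]), 'end_stop': array([ 0.612, -0.252]), 'rail': array([0.6674, 0.0073])}
```

View pics/t5.png

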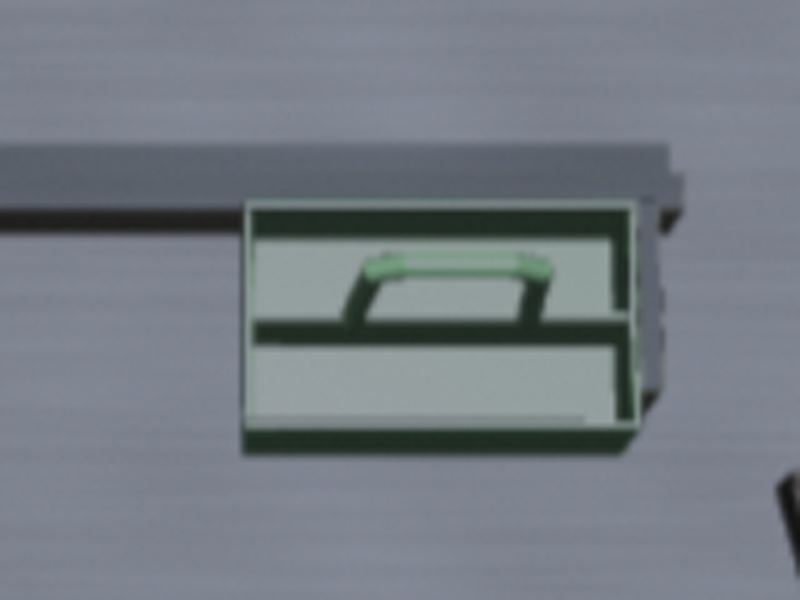

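```bash
python3 - <<'E'
from plant import manip
print(manip.finish_job())
E
```

```text
the job is handed in; nothing more can be done
None
```

The mint caddy is parked with its long far side against the rail and its short end up against the right-hand end stop. I handed the job in at about 18 s, with the arm drawn clear.

**What I did:** I pushed the caddy's near long wall with the open fingers until it squared up on the rail. Then I pushed its left end along the rail to the stop, and pressed once more from behind. Each push ended with the arm stalled and the force rising to 11–15 N.

**Last checks:**
- **Position:** the last depth readings put the caddy centre at about (0.604, -0.137) m. It sat within about 1° of square, and the readings scattered by about that much. The final top view shows no visible gap at the rail or the stop.
- **Other items:** the jar, spray bottle, dustpan and organizer measured where they started, within the detection noise of about 1–2 cm. The top camera did not find the organizer, so that one rests on the scene camera alone. I did not re-measure the blue look-alikes; the arm only passed near them well above their height.
- **Disagreements:** the y reading after the last press was 1–2 mm off the one before it, which is close to the noise. I did not press the end again, so a 1–2 mm gap at the stop can't be ruled out. The point detections scattered by a few millimetres up to about a centimetre between cameras.
- **Not explained:** during pushes the wrist also felt an upward force of about two-thirds of the push or more. I saw no lifting or tipping, and saw no sign that the handle was touched. The wrist camera's position did pass within a few millimetres of the handle's height during the first push.

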